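Refill an empty pipette tip rack and lift off the cover

ROBOT

A 7-joint arm with a two-finger parallel gripper is mounted at the origin on a cart in front of the work surface, level with it; the furniture and walls round the work are solid. World frame = base frame: x ahead of the robot, y to its left, z up, the work surface at z = 0. Lengths are in m, angles in rad, forces in N, time in s.
With the tool pointing down it reaches from about 0.425 to 0.875 m from the base axis. Payload 4.7 kg.
Tool frame: the origin (TCP) lies at the very end of the fingers, on their centre line; the grasp point (between the pads) lies behind it (ctrl.tcp_to_grasp is the z of the grasp point in the tool frame, in m); z points along the fingers, y is the line along which they close (so a half turn about z gives the same grasp; the last joint's range is limited). The gripper opens to 87 mm and grips with 3 to 60 N. Pads are 19 mm wide; open, the fingers measure 117 mm over their backs; the gripper's body (75 mm by 190 mm) begins 51 mm behind the grasp point.
Start: joints at [1.119, 0.321, -0.07, 1.45, 0.023, 1.371, -0.057], TCP at [0.292, -0.581, 0.223] pointing down, gripper open.
Joint ranges: [-2.86, 2.86], [-0.3, 2.09], [-1.38, 1.24], [0.06, 2.45], [-1.56, 4.7], [0.09, 2.05], [-2.69, 2.69]. Speed limits (rad/s): [2.57, 2.57, 3.14, 3.14, 3.14, 3.14, 3.14].

INTERFACE

Orientations are given as a rotation vector (axis times angle).
In Python, from bench import ctrl gives the robot as it stands.
- The arm moves only by the tool step_arm, never from a script. Its argument "targets" is a list of rows, each a list of 7 numbers: the shift along the world's x, y, z in cm, then the turn, a rotation vector about the world's x, y, z in degrees, then the opening, from 0 (shut) to 1 (fully open). A call has exactly 5 rows; each row shifts and turns the commanded pose from where the row before left it; what a row does not reach is not made up. A row lasts 1/12 s, in which the tool goes at most 41.7 mm and 7.16 degrees, less where a joint would pass 70% of its speed; a pose out of reach is approached as far as the arm can. A call with a gripper value outside its range is refused whole. The fingers move at their own pace and stop on an object; "force" is the grip in N (left out, the last holds). Time passes only in rows, so rows that do not move let the fingers close, or fill a call up. It gives the time, the measured TCP pose, the force, the opening and the grip force at its end, in the units of the state.
- ctrl.get_state(): the state, without advancing time (a new reading comes with each control period).
- ctrl.get_image(name): name is "scene" or "top"; returns (picture, depth): 420x560x3 uint8, red, green, blue; 420x560 float32, m along the optical axis (not along the pixel's ray), 0 where there is no reading.
- ctrl.camera_params(name): a dict with "intrinsics" (3x3 intrinsics, pixels), "rvec" (rotation vector, rad) and "tvec" (3), from world to camera coordinates, as OpenCV has them. Camera axes: x right, y down, z forward; pixel columns grow to the right and rows downward; lengths in m; the calibration is good to about 2 mm. A picture is of the moment at which its call begins. camera_params takes no time and is no camera call.
- ctrl.close_job(): hands the job in; it is judged then, once.
The state is a dict: "time": time; "joint_positions": joint angles; "qd": joint speeds; "joint_torque": joint torques, N m; "position": TCP position; "tool_rot": TCP orientation; "ft_force": force on the tool from outside, world axes, zero at the start; "torque": the same for the moment, N m; "grip_width": opening from 0.0 (shut) to 1.0 (fully open); "grip_force": force on a finger pad.
Only numpy, scipy, OpenCV 4.12 (cv2) and the standard library are available. Lean on these libraries where they do the work, as an engineer would, in place of code of your own. Each camera call takes 0.05 s, during which the arm holds its last target. There are 200 camera calls.

TASK

Refill the empty grey tip rack. Take the refill out of its brown pulp tray as one piece, holding the white tip deck by its lip so that the clear cover rides along on top, lower it gently (do not drop it) on to the rack until the deck is fully home, and let go of the deck; then grip the clear cover alone and lift it straight up, so that the deck stays fully seated as the cover comes off. Finish while still holding the cover well clear above the rack, keep the deck about level all the time, do not shove the rack away, and leave the full tip box, timer, reagent bottle and pen where they are.

Things in the scene. Friction and masses are not known exactly. Their poses are not given: they have to be found in the camera images.
- rack: Empty grey plastic tip rack, loose, 0.35 kg: an open-topped rectangular box, outside 102 (x) by 56 (y) mm, walls 3 mm, on a 108 x 62 mm foot, with a rounded rim 52 mm above the bench. Origin: centre of its underside, z up, x along its length. It stands left or right of the tray. Beyond both on the right stands a centrifuge, lid open, 0.3 m high: pass over it.
- tray: Brown pulp delivery tray, loose: an open box 100 (x) by 54 (y) mm, foot 104 x 58 mm, rim 38 mm above the bench. At the start the refill (deck with cover on it) rests on its rim. Origin: centre of its underside, z up, x along its length.
- deck: White tip deck, inner lid of the rack, 0.06 to 0.11 kg: plate 110 (x) by 64 (y) by 3 mm with a lip, 2 mm thick, down its edge; 50 tips hang 30 mm below it (field 85 x 40 mm). On top a collar 92 x 46 x 5 mm and tip ends 9 mm high. Origin: centre of the plate's underside, which rests on the rim: seated, 52 mm above the rack's origin. z up, x lengthwise. Either way round fits.
- deck_lip (a point): Middle of the deck at the height to grip it: 2 mm above the deck's origin. Grip across the lip's two long sides, 64 mm apart (lip from 10 mm below to 3 mm above the deck's origin); the fingers pass outside the cover and beside the rack or tray walls. The lip goes over the outside of the rack's rim with 2 mm clearance all round.
- cover: Clear plastic cover, the outer lid, 0.036 to 0.063 kg: a shell open below, outside 100 (x) by 54 (y) mm, 33 mm high, walls 2 mm. It stands loose on the deck's plate round the collar (2 mm play, 5 mm deep), leaving a 5 mm ledge of deck all round. Origin: centre of its open lower edge, 3 mm above the deck's origin when on; z up, x along its length.
- cover_grip (a point): Middle of the cover at the height to grip it alone: 23 mm above its lower edge, so that fingertips 19 mm lower clear the deck's ledge. Grip across its long sides, 54 mm apart.
- full_box: Bystander: full yellow pipette tip box with clear lid, 76 x 122 x 81 mm; origin under its centre.
- timer: Bystander: white bench timer, 66 x 62 x 18 mm; origin under its centre.
- reagent: Bystander: white reagent bottle with blue cap, 56 mm across, 105 mm high; origin under its centre.
- pen: Bystander: marker pen lying down, 130 x 12 x 13 mm; origin under its centre.
There are look-alikes about, which are no part of the job. Leave any blue or purple look-alike of the cover alone.

How it is judged:
On the way, in this order (a step that is already met when the one before it is completed fails the run):
1. the refill is lifted out of the tray with the cover on the deck (height (world z) of deck above 0.085 m and z of cover in the frame of deck below 0.007 m and horizontal distance between cover and deck below 0.008 m), for 0.2 s.
2. the deck is fully seated on the rack, the cover still on it, and the fingers have let go of the deck (z of deck in the frame of rack below 0.0545 m and horizontal distance between deck and rack below 0.005 m and angle between the x axis of deck and the x axis of rack, either way round below 0.08 rad and z of cover in the frame of deck below 0.007 m and contact force between the fingers and deck below 0.3 N), for 0.2 s.
At the end, for the whole second after the job is handed in: Deck fully seated on the rack (2.5 mm in height, 5 mm sideways, 0.08 rad in direction, level to 0.05 rad), rack flat, arm off the deck; the fingers hold the cover still, its lower edge at least 40 mm above the deck plate and within 70 mm sideways of the rack middle (z of deck in the frame of rack between 0.05 and 0.0545 m and horizontal distance between deck and rack below 0.005 m and angle between the x axis of deck and the x axis of rack, either way round below 0.08 rad and angle between deck's own z axis and vertical below 0.05 rad and angle between rack's own z axis and vertical below 0.03 rad and height (world z) of rack below 0.003 m and z of cover in the frame of rack above 0.095 m and horizontal distance between cover and rack below 0.07 m and contact force between the fingers and cover above 1 N and contact force between cover and deck below 0.05 N and contact force between the arm and deck below 0.3 N and linear speed of cover below 0.03 m/s and linear speed of deck below 0.02 m/s); the arm keeps its last pose, push and grip.
It fails at once if the cover comes off the deck (more than 8 mm up, or about 15 mm away) while the deck is not seated on the rack ((z of cover in the frame of deck above 0.011 m or distance between cover and deck above 0.015 m) and (z of deck in the frame of rack above 0.0565 m or horizontal distance between deck and rack above 0.007 m)).
It fails at once if the deck is tilted by more than 0.35 rad (angle between deck's own z axis and vertical above 0.35 rad).
It fails at once if the deck is dropped on to the rack (over 0.4 m/s within 25 mm above it) (horizontal distance between deck and rack below 0.03 m and z of deck in the frame of rack below 0.077 m and linear speed of deck above 0.4 m/s).
It fails at once if the rack is shoved more than 40 mm (distance of rack from where it was at the start of the episode above 0.04 m).
It fails at once if a bystander is moved more than 20 mm (distance of any of full_box, timer, reagent, pen from where it was at the start of the episode above 0.02 m).
It also fails if it takes over 54 s, if anything falls off the work surface, if the arm or the gripper's body presses on something with over 40 N, if the wrist force passes 120 N, or if a joint passes its speed limit or range.

## Working session

There is one attempt and no reset: what is moved stays moved. The work goes in short steps, Python scripts to look and compute and a tool call to move; the robot and the scene stay as the last step left them, time stands still between calls to the robot, and variables do not carry over. Pictures are saved under pics/ and viewed, at most 10 in all, crops included, and the job is handed in when it is done.

Besides the shell and the picture viewer there is one more tool, called after "Emit:" as name(argument=value, ...), one argument or row to a line, values as JSON. step_arm: Moves the arm, as the interface text tells. Its arguments: {"type":"object","properties":{"targets":{"type":"array"},"force":{"type":"number"}},"required":["targets"]}

```bash
mkdir -p pics
cat > h.py <<'E'
from bench import ctrl
import numpy as np, cv2
def grab(n,tag):
    im,d=ctrl.get_image(n); cv2.imwrite(f'pics/{tag}.png',im[:,:,::-1]); np.save(f'pics/{tag}.npy',d); return im,d
def cam(n):
    p=ctrl.camera_params(n); return np.array(p['intrinsics']),cv2.Rodrigues(np.array(p['rvec'],float))[0],np.array(p['tvec'],float).ravel()
def cloud(n,d):
    K,R,t=cam(n); v,u=np.indices(d.shape); r=np.stack([(u-K[0,2])/K[0,0],(v-K[1,2])/K[1,1],np.ones(d.shape)],-1)*d[...,None]
    return (r-t)@R
E
python3 - <<'E'
from h import *
for n in('scene','top'):
    grab(n,n+'0'); K,R,t=cam(n); print(n,K[0,0],-R.T@t,R[2])
s=ctrl.get_state();print(s['position'],s['tool_rot'],s['grip_width'],ctrl.tcp_to_grasp,s['time'])
E
```

```text
scene 416.37216620999914 [0.178681   0.8356957  0.57560233] [ 0.35013661 -0.73295118 -0.58325545]
top 406.4821935485695 [0.39932423 0.20004219 1.06869116] [ 0.08897913  0.00858085 -0.99599653]
[ 0.29168201 -0.58032525  0.22156157] [-3.05515084e+00 -7.24729281e-01  7.52680929e-04] 1.0000131383361908 -0.0187 0.1
```

View pics/scene0.png

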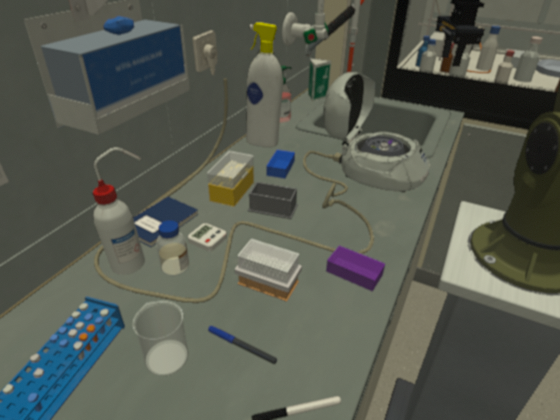

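View pics/top0.png

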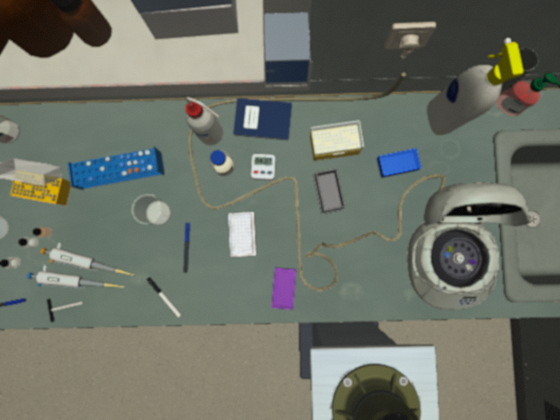

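The scene picture shows the refill (white deck, clear cover, brown tray below) at scene (268,268)/top (242,233). The open grey rack is at scene (273,200)/top (329,190). The cover look-alikes are blue (top 399,163) and purple (top 284,288), both to be left alone. The full yellow box is at top (336,140), the centrifuge at (460,250), and the pens at (186,247) and (164,297). I'll confirm in one enlarged crop and measure.

Run:
```python
from h import *
a=cv2.imread('pics/top0.png')[150:270,215:360]; b=cv2.imread('pics/scene0.png')[175:305,215:395]
a=cv2.resize(a,(395*145//145,int(120*395/145)),interpolation=cv2.INTER_CUBIC); b=cv2.resize(b,(400,int(130*400/180)),interpolation=cv2.INTER_CUBIC)
c=np.zeros((330,800,3),np.uint8); c[:a.shape[0],:395]=a; c[:b.shape[0],400:]=b; cv2.imwrite('pics/crop0.png',c)
for n,boxes in (('top',{'refill':(222,205,262,262),'rack':(310,165,350,218)}),('scene',{'refill':(230,235,305,302),'rack':(243,180,302,220)})):
    P=cloud(n,np.load(f'pics/{n}0.npy')); 
    for k,(u0,v0,u1,v1) in boxes.items():
        Q=P[v0:v1,u0:u1].reshape(-1,3)
        print(n,k,'z hist',np.histogram(Q[:,2],np.arange(-.01,.12,.01))[0])
        for lo in ((.012,.03,.045,.06) if k=='refill' else (.012,.03,.045)):
            q=Q[(Q[:,2]>lo)&(Q[:,2]<.1)]
            if len(q)<10: continue
            (c,wh,an)=cv2.minAreaRect((q[:,:2]*1000).astype(np.float32)); print(lo,np.round(c),np.round(wh),round(an,1),np.percentile(q[:,2],[50,95]).round(4))
P=cloud('top',np.load('pics/top0.npy'))
for k,(u,v) in dict(cent=(460,260),lid=(480,205),full=(336,140),timer=(263,166),reag=(221,160),pen=(186,247),bl=(399,163),pur=(284,288)).items(): print(k,P[v,u].round(3))
```

```text
top refill z hist [516 646   2   5  60 116  14  59 846   0   0   0]
0.012 [447. 325.] [110.  64.] 1.8 [0.0726 0.076 ]
0.03 [447. 325.] [110.  64.] 1.8 [0.0727 0.076 ]
0.045 [445. 323.] [103.  57.] 1.7 [0.0731 0.0763]
0.06 [447. 324.] [99. 55.] 1.6 [0.0731 0.0763]
top rack z hist [ 473 1243   66   54   55   67  153    0    0    0    0    0]
0.012 [553.  99.] [102.  57.] 10.1 [0.048 0.054]
0.03 [553.  99.] [102.  56.] 10.5 [0.0506 0.0542]
0.045 [553.  99.] [102.  56.] 10.5 [0.0519 0.0543]
scene refill z hist [1932  504  208  109  399  275  242  296 1038    0    0    0]
0.012 [446. 327.] [110.  66.] 2.4 [0.0633 0.0726]
0.03 [446. 327.] [110.  66.] 2.4 [0.0683 0.0727]
0.045 [446. 326.] [101.  57.] 2.5 [0.0707 0.0728]
0.06 [446. 326.] [101.  57.] 2.5 [0.0712 0.073 ]
scene rack z hist [779 296 230 324 318 344  57   0   0   0   0   0]
0.012 [578.  95.] [ 92. 171.] 77.0 [0.0334 0.05  ]
0.03 [573. 101.] [ 76. 151.] 88.7 [0.0413 0.0504]
0.045 [552. 101.] [102.  59.] 10.7 [0.049  0.0511]
cent [ 0.368 -0.203  0.085]
lid [ 0.484 -0.188  0.236]
full [0.671 0.083 0.08 ]
timer [0.623 0.269 0.018]
reag [0.622 0.365 0.104]
pen [0.416 0.474 0.012]
bl [ 0.619 -0.083  0.03 ]
pur [0.307 0.222 0.03 ]
```

View pics/crop0.png

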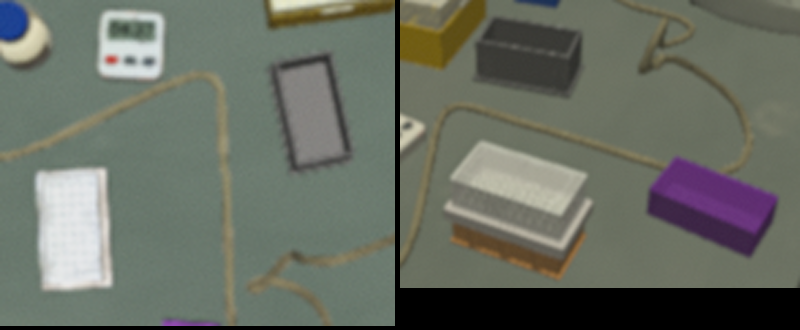

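The crop confirms it: white deck with clear cover on the brown tray, and the open dark grey box is the rack. From two views:

| Item | x (m) | y (m) | Yaw | Height |
|---|---|---|---|---|
| Refill | 0.4465 | 0.3255 | about 2° | cover top about 0.073 m |
| Rack | 0.5527 | 0.0995 | 10.5° | rim about 0.051 m |

I'll go up and over the centrifuge, turning the tool on the way.

Emit:
step_arm(
  targets=[
    [0,0,3.5,0,0,7,1],
    [0,0,3.5,0,0,7,1],
    [0,0,3.5,0,0,7,1],
    [0,0,3.5,0,0,7,1],
    [0,0,1,0,0,7,1],
  ],
  force=10,
)

```text
time: 0.52
position: [0.2926, -0.5818, 0.3788]
tool_rot: [2.686, 1.615, -0.0]
ft_force: [0.3, -0.8, 1.6]
grip_width: 1.001
grip_force: 0.0
```

Emit:
step_arm(
  targets=[
    [1.5,3.4,0,0,0,7,1],
    [1.5,3.4,0,0,0,7,1],
    [1.5,3.4,0,0,0,7,1],
    [1.5,3.4,0,0,0,7,1],
    [1.5,3.4,0,0,0,7,1],
  ],
)

```text
time: 0.93
position: [0.3673, -0.4089, 0.3721]
tool_rot: [-2.081, -2.353, -0.0]
ft_force: [0.9, -0.3, 1.0]
grip_width: 1.001
grip_force: 0.0
```

Emit:
step_arm(
  targets=[
    [1.5,3.4,0,0,0,7,1],
    [1.5,3.4,0,0,0,7,1],
    [1.5,3.4,0,0,0,7,1],
    [1.5,3.4,0,0,0,7,1],
    [1.5,3.4,0,0,0,7,1],
  ],
)

```text
time: 1.35
position: [0.4421, -0.2389, 0.3723]
tool_rot: [-1.277, -2.87, 0.0]
ft_force: [-0.3, -0.7, 0.5]
grip_width: 0.997
grip_force: 0.0
```

Emit:
step_arm(
  targets=[
    [1.5,3.4,0,0,0,7,1],
    [1.5,3.4,0,0,0,7,1],
    [1.5,3.4,0,0,0,7,1],
    [1.5,3.4,0,0,0,7,1],
    [0,3.6,0,0,0,7,1],
  ],
)

```text
time: 1.77
position: [0.5032, -0.0671, 0.3716]
tool_rot: [-0.354, -3.121, -0.002]
ft_force: [0.3, 0.1, 0.1]
grip_width: 1.002
grip_force: 0.0
```

Emit:
step_arm(
  targets=[
    [0,3.8,0,0,0,7,1],
    [0,3.8,0,0,0,7,1],
    [-0.5,3.8,0,0,0,1.3,1],
    [-0.5,3.8,0,0,0,0,1],
    [-0.5,3.8,0,0,0,0,1],
  ],
)

```text
time: 2.18
position: [0.4862, 0.1229, 0.3723]
tool_rot: [0.054, -3.141, 0.001]
ft_force: [1.1, 0.7, 0.5]
grip_width: 0.998
grip_force: 0.0
```

Emit:
step_arm(
  targets=[
    [-1,3.8,-1,0,0,0,1],
    [-1,3.8,-2,0,0,0,1],
    [-1,3.6,-2,0,0,0,1],
    [-0.5,3,-2,0,0,0,1],
    [0,0,0,0,0,0,1],
  ],
)

```text
time: 2.6
position: [0.4473, 0.2667, 0.3006]
tool_rot: [0.072, -3.135, -0.002]
ft_force: [-1.5, -0.5, 0.2]
grip_width: 1.0
grip_force: 0.0
```

Emit:
step_arm(
  targets=[
    [0,3,-2,0,0,-0.4,1],
    [0,2.9,-3,0,0,0,1],
    [0,0,-3,0,0,0,1],
    [0,0,-3,0,0,0,1],
    [0,0,0,0,0,0,1],
  ],
)

```text
time: 3.02
position: [0.4497, 0.3168, 0.1882]
tool_rot: [0.045, -3.132, 0.008]
ft_force: [-0.0, -0.7, -1.0]
grip_width: 1.004
grip_force: 0.0
```

Emit:
step_arm(
  targets=[
    [0,0,-3,0,0,0,1],
    [0,0,-2,0,0,0,1],
    [0,0,0,0,0,0,1],
    [0,0,0,0,0,0,1],
    [0,0,0,0,0,0,1],
  ],
)

```text
time: 3.43
position: [0.4539, 0.3199, 0.1462]
tool_rot: [-0.042, 3.139, 0.002]
ft_force: [0.5, 0.6, -0.8]
grip_width: 1.001
grip_force: 0.0
```

Run:
```python
from h import *
s=ctrl.get_state();p=np.array(s['position']);R=cv2.Rodrigues(np.array(s['tool_rot']))[0];print(p.round(4),R.round(3).tolist(),np.degrees(np.arctan2(R[1,1],R[0,1])))
out=[]
for n in('scene','top'):
    im,d=grab(n,n+'1')
    K,Rc,t=cam(n); q=K@(Rc@p+t);u,v=q[:2]/q[2];u,v=int(u),int(v)
    u=max(70,min(490,u));v=max(70,min(350,v));print(n,u,v); out.append(cv2.resize(im[v-70:v+70,u-70:u+70,::-1],(400,400)))
cv2.imwrite('pics/c1.png',np.hstack(out))
```

```text
[0.4539 0.3199 0.1462] [[-1.0, -0.027, 0.002], [-0.027, 1.0, 0.001], [-0.002, 0.001, -1.0]] 91.54043990497281
scene 265 218
top 238 228
```

View pics/c1.png

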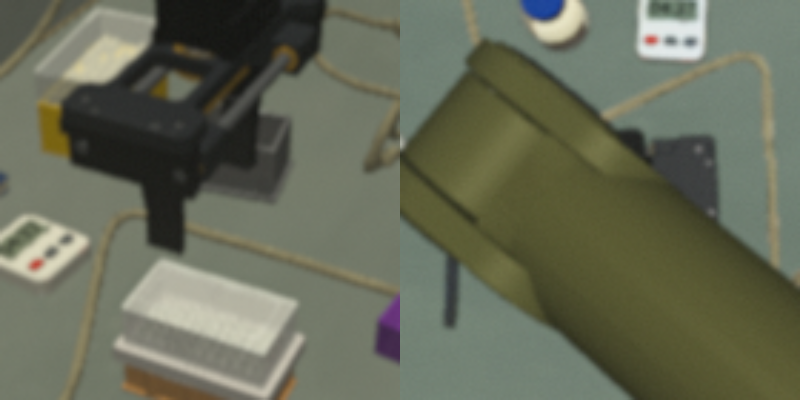

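The scene crop shows the open gripper above the refill with a finger on each side. The top view is hidden by the forearm. I'll centre it first.

Emit:
step_arm(
  targets=[
    [-0.7,0.6,-2,0,0,0.5,1],
    [0,0,-2,0,0,0,1],
    [0,0,0,0,0,0,1],
    [0,0,0,0,0,0,1],
    [0,0,0,0,0,0,1],
  ],
)

```text
time: 3.95
position: [0.4466, 0.3259, 0.1056]
tool_rot: [-0.057, 3.139, 0.002]
ft_force: [-0.9, -0.2, -0.0]
grip_width: 1.0
grip_force: 0.0
```

Centred. Next is the descent to grasp height 0.040 m (TCP 0.021 m).

Emit:
step_arm(
  targets=[
    [0,0,-2,0,0,0,1],
    [0,0,-2,0,0,0,1],
    [0,0,-2,0,0,0,1],
    [0,0,-1.5,0,0,0,1],
    [0,0,-0.9,0,0,0,1],
  ],
)

```text
time: 4.37
position: [0.4459, 0.3252, 0.0195]
tool_rot: [0.056, -3.141, 0.0]
ft_force: [-0.5, -0.5, -0.6]
grip_width: 0.999
grip_force: 0.0
```

Emit:
step_arm(
  targets=[
    [0,0,0,0,0,0,1],
    [0,0,0,0,0,0,1],
    [0,0,0,0,0,0,1],
    [0,0,0,0,0,0,1],
    [0,0,0,0,0,0,1],
  ],
)

```text
time: 4.78
position: [0.4463, 0.3259, 0.021]
tool_rot: [-0.057, 3.139, 0.001]
ft_force: [0.6, 1.0, -0.6]
grip_width: 1.004
grip_force: 0.0
```

Emit:
step_arm(
  targets=[
    [0,0,0,0,0,0,0.8],
    [0,0,0,0,0,0,0.7],
    [0,0,0,0,0,0,0.6],
    [0,0,0,0,0,0,0.5],
    [0,0,0,0,0,0,0.5],
  ],
  force=15,
)

```text
time: 5.2
position: [0.4457, 0.3256, 0.0201]
tool_rot: [-0.057, 3.141, 0.0]
ft_force: [-0.1, 0.3, 0.5]
grip_width: 0.738
grip_force: 15.0
```

Emit:
step_arm(
  targets=[
    [0,0,0,0,0,0,0.5],
    [0,0,0,0,0,0,0.5],
    [0,0,0,0,0,0,0.5],
    [0,0,0,0,0,0,0.5],
    [0,0,0,0,0,0,0.5],
  ],
)

```text
time: 5.62
position: [0.4457, 0.3256, 0.0201]
tool_rot: [-0.057, 3.141, 0.0]
ft_force: [0.1, 0.2, -0.7]
grip_width: 0.736
grip_force: 15.0
```

Gripped at 0.736 × 87 = 64 mm, which is the lip. Lifting gently.

Emit:
step_arm(
  targets=[
    [0,0,0.2,0,0,0,0.5],
    [0,0,0.4,0,0,0,0.5],
    [0,0,0.7,0,0,0,0.5],
    [0,0,1,0,0,0,0.5],
    [0,0,1.2,0,0,0,0.5],
  ],
)

```text
time: 6.03
position: [0.4453, 0.3253, 0.0558]
tool_rot: [0.058, -3.14, 0.0]
ft_force: [-0.3, 0.5, -1.2]
grip_width: 0.736
grip_force: 15.0
```

Emit:
step_arm(
  targets=[
    [0,0,1.2,0,0,0,0.5],
    [0,0,1.2,0,0,0,0.5],
    [0,0,1.2,0,0,0,0.5],
    [0,0,1.2,0,0,0,0.5],
    [0,0,1.2,0,0,0,0.5],
  ],
)

```text
time: 6.45
position: [0.4457, 0.3255, 0.1166]
tool_rot: [-0.057, 3.14, 0.0]
ft_force: [-0.3, 0.3, -1.0]
grip_width: 0.736
grip_force: 15.0
```

Emit:
step_arm(
  targets=[
    [0,0,1,0,0,0,0.5],
    [0,0,0.7,0,0,0,0.5],
    [0,0,0.3,0,0,0,0.5],
    [0,0,0,0,0,0,0.5],
    [0,0,0,0,0,0,0.5],
  ],
)

```text
time: 6.87
position: [0.4455, 0.3253, 0.1348]
tool_rot: [0.057, -3.141, 0.0]
ft_force: [-0.1, 0.2, -1.3]
grip_width: 0.733
grip_force: 15.0
```

Run:
```python
from h import *
s=ctrl.get_state();p=np.array(s['position']);print(p.round(4),s['grip_width'],s['ft_force'])
im,d=grab('scene','scene2');cv2.imwrite('pics/c2.png',cv2.resize(im[140:330,140:360,::-1],(770,665))[:600])
```

```text
[0.4455 0.3253 0.1348] 0.7332800152148031 [-0.08839504  0.15740281 -1.34801205]
```

View pics/c2.png

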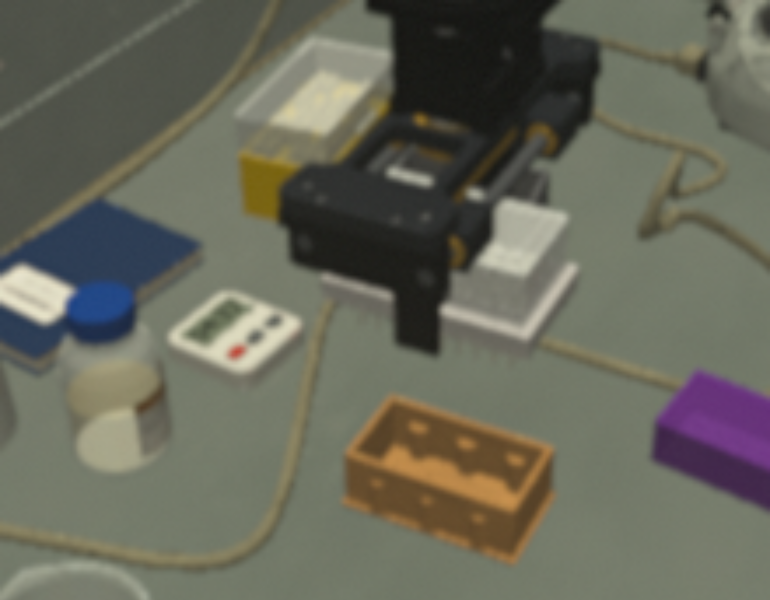

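The picture shows the refill lifted level with the cover on (deck at crop ~(450,300)) and the empty tray left behind (450,480). The rack minus refill offset is the same from both cameras, (+106, −225.5) mm and +8.5°. So the TCP target is (0.552, 0.100).

Emit:
step_arm(
  targets=[
    [0.2,-0.5,0,0,0,0,0.5],
    [0.5,-1,0,0,0,0.5,0.5],
    [0.7,-1.5,0,0,0,0.5,0.5],
    [0.8,-1.7,0,0,0,0.5,0.5],
    [0.8,-1.7,0,0,0,1,0.5],
  ],
)

```text
time: 7.33
position: [0.4755, 0.2604, 0.1345]
tool_rot: [0.128, -3.138, 0.0]
ft_force: [0.3, 0.3, -0.9]
grip_width: 0.735
grip_force: 15.0
```

Emit:
step_arm(
  targets=[
    [0.8,-1.7,0,0,0,1,0.5],
    [0.8,-1.7,0,0,0,1,0.5],
    [0.8,-1.7,0,0,0,1,0.5],
    [0.8,-1.7,0,0,0,1,0.5],
    [0.8,-1.7,0,0,0,0.5,0.5],
  ],
)

```text
time: 7.75
position: [0.5157, 0.1749, 0.1345]
tool_rot: [0.25, -3.131, 0.0]
ft_force: [0.2, 0.4, -1.9]
grip_width: 0.732
grip_force: 15.0
```

Emit:
step_arm(
  targets=[
    [0.8,-1.7,0,0,0,0.5,0.5],
    [0.8,-1.7,0,0,0,0.5,0.5],
    [0.8,-1.7,0,0,0,0.5,0.5],
    [0.7,-1.5,0,0,0,0,0.5],
    [0.3,-1,0,0,0,0,0.5],
  ],
)

```text
time: 8.17
position: [0.5503, 0.0977, 0.1343]
tool_rot: [0.286, -3.128, 0.001]
ft_force: [0.2, -0.7, -1.9]
grip_width: 0.734
grip_force: 15.0
```

Emit:
step_arm(
  targets=[
    [0,0,0,0,0,0,0.5],
    [0,0,0,0,0,0,0.5],
    [0,0,0,0,0,0,0.5],
    [0,0,0,0,0,0,0.5],
    [0,0,0,0,0,0,0.5],
  ],
)

```text
time: 8.58
position: [0.5492, 0.1018, 0.1352]
tool_rot: [-0.293, 3.128, 0.0]
ft_force: [0.6, 0.1, -0.7]
grip_width: 0.733
grip_force: 15.0
```

Emit:
step_arm(
  targets=[
    [0.3,-0.2,-0.5,0,0,0,0.5],
    [0,0,-1,0,0,0,0.5],
    [0,0,-1,0,0,0,0.5],
    [0,0,-0.5,0,0,0,0.5],
    [0,0,0,0,0,0,0.5],
  ],
)

```text
time: 9.0
position: [0.5511, 0.0982, 0.1029]
tool_rot: [0.29, -3.124, -0.001]
ft_force: [-0.6, 1.2, -1.0]
grip_width: 0.733
grip_force: 15.0
```

Emit:
step_arm(
  targets=[
    [0,0,0,0,0,0,0.5],
    [0,0,0,0,0,0,0.5],
    [0,0,0,0,0,0,0.5],
    [0,0,0,0,0,0,0.5],
    [0,0,0,0,0,0,0.5],
  ],
)

```text
time: 9.42
position: [0.5529, 0.0985, 0.1054]
tool_rot: [-0.29, 3.127, -0.0]
ft_force: [-0.1, -0.5, -1.7]
grip_width: 0.734
grip_force: 15.0
```

Run:
```python
from h import *
for n in('scene','top'):
    im,d=grab(n,n+'3')
    s=ctrl.get_state();p=np.array(s['position']);R=cv2.Rodrigues(np.array(s['tool_rot']))[0];print(p.round(4),np.degrees(np.arctan2(R[1,1],R[0,1])))
    P=cloud(n,d);c=np.array([.552,.0995])
    near=(np.abs(P[...,:2]-c)<.09).all(-1)
    zd=p[2]+.0187-.002
    m=near&(np.abs(P[...,2]-zd)<.012)&(im.min(-1)>90)
    print(n,'deck px',m.sum(),(P[m].min(0)*1e3).round(),(P[m].max(0)*1e3).round())
    m2=near&(P[...,2]>.03)&(P[...,2]<.058);print('rack px',m2.sum(),(P[m2].min(0)*1e3).round(),(P[m2].max(0)*1e3).round())
im=cv2.imread('pics/scene3.png');cv2.imwrite('pics/c3.png',cv2.resize(im[110:240,200:350],(690,598),interpolation=cv2.INTER_CUBIC))
```

```text
[0.5528 0.0985 0.1054] 100.58500726958329
scene deck px 354 [493.  58. 112.] [602. 142. 134.]
rack px 784 [498.  65.  30.] [642. 140.  58.]
[0.5528 0.0985 0.1053] 100.58414411450532
top deck px 134 [495.  57. 117.] [603. 137. 134.]
rack px 73 [498.  63.  30.] [642. 136.  57.]
```

View pics/c3.png

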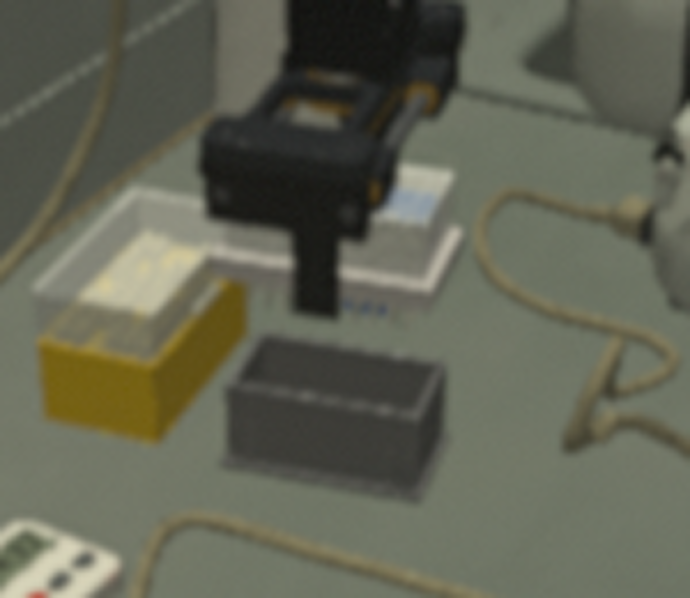

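Deck above rack: deck at crop (400,275), rack rim at (335,370). I'll compare the faces of the deck lip and rack wall in the scene depth along the tool axes.

Run:
```python
from h import *
d=np.load('pics/scene3.npy');P=cloud('scene',d)
a=np.radians(10.58);x=np.array([np.cos(a),np.sin(a)]);y=np.array([-np.sin(a),np.cos(a)])
c=np.array([.5528,.0985]);u=(P[...,:2]-c)@x*1e3;v=(P[...,:2]-c)@y*1e3;z=P[...,2]*1e3
for k,(z0,z1),h in(('deck',(113,123),(55,32)),('rack',(15,47),(51,28))):
    m=(z>z0)&(z<z1)&(abs(v-h[1])<8)&(abs(u)<45); q=np.polyfit(u[m],v[m],1)
    print(k,'+y face',m.sum(),np.median(v[m])-h[1],'slope deg',np.degrees(q[0]),np.percentile(v[m],[20,80])-h[1])
    m=(z>z0)&(z<z1)&(abs(u+h[0])<8)&(abs(v)<24)
    print(k,'-x face',m.sum(),np.median(u[m])+h[0],np.percentile(u[m],[20,80])+h[0])
# plain depth images: rack only, initial (unoccluded)
for n in('scene','top'):
    P=cloud(n,np.load(f'pics/{n}0.npy'));u=(P[...,:2]-c)@x*1e3;v=(P[...,:2]-c)@y*1e3;z=P[...,2]*1e3
    m=(z>46)&(z<58)&(abs(u)<57)&(abs(v)<34)
    r=[(np.median(v[m&(abs(u)<40)&(v>20)])+np.median(v[m&(abs(u)<40)&(v<-20)]))/2,(np.median(u[m&(abs(v)<18)&(u>40)])+np.median(u[m&(abs(v)<18)&(u<-40)]))/2]
    print(n,'rim centre v,u rel tool',np.round(r,2),[np.degrees(np.polyfit(u[k],v[k],1)[0]).round(2) for k in(m&(abs(u)<40)&(v>20),m&(abs(u)<40)&(v<-20))])
```

```text
deck +y face 127 -0.1428040242215438 slope deg -0.02315933517691249 [-1.54750576  1.3319171 ]
deck -x face 21 0.4826076438159177 [0.23904617 0.70664418]
rack +y face 430 0.8600512872621096 slope deg -0.21920913032811434 [-0.19153058  2.2720555 ]
rack -x face 57 0.002018777055894816 [-0.32390436  0.36249108]
scene rim centre v,u rel tool [ 2.67 -0.55] [np.float64(0.19), np.float64(-0.66)]
top rim centre v,u rel tool [0.36 0.06] [np.float64(-0.33), np.float64(-0.38)]
```

The deck needs about +1.0 mm across and −0.5 mm along. In world axes that is (−0.07, +0.1) cm, which agrees with the target. Correcting and lowering.

Emit:
step_arm(
  targets=[
    [-0.07,0.1,-0.5,0,0,-0.2,0.5],
    [0,0,-1,0,0,0,0.5],
    [0,0,-1,0,0,0,0.5],
    [0,0,-0.5,0,0,0,0.5],
    [0,0,0,0,0,0,0.5],
  ],
)

```text
time: 9.93
position: [0.5504, 0.0991, 0.0729]
tool_rot: [0.284, -3.125, -0.0]
ft_force: [-0.7, -0.8, -0.6]
grip_width: 0.735
grip_force: 15.0
```

Emit:
step_arm(
  targets=[
    [0,0,-0.5,0,0,0,0.5],
    [0,0,-0.8,0,0,0,0.5],
    [0,0,-0.5,0,0,0,0.5],
    [0,0,0,0,0,0,0.5],
    [0,0,0,0,0,0,0.5],
  ],
)

```text
time: 10.35
position: [0.5516, 0.0995, 0.0566]
tool_rot: [0.285, -3.128, -0.0]
ft_force: [0.4, -0.6, -1.3]
grip_width: 0.735
grip_force: 15.0
```

Emit:
step_arm(
  targets=[
    [0,0,-0.4,0,0,0,0.5],
    [0,0,-0.4,0,0,0,0.5],
    [0,0,0,0,0,0,0.5],
    [0,0,0,0,0,0,0.5],
    [0,0,0,0,0,0,0.5],
  ],
)

```text
time: 10.77
position: [0.552, 0.0995, 0.0491]
tool_rot: [-0.284, 3.129, 0.0]
ft_force: [-0.4, 0.3, -1.6]
grip_width: 0.735
grip_force: 15.0
```

Emit:
step_arm(
  targets=[
    [0,0.05,-0.2,0,0,0,0.5],
    [0,0,-0.2,0,0,0,0.5],
    [0,0,-0.2,0,0,0,0.5],
    [0,0,-0.1,0,0,0,0.5],
    [0,0,0,0,0,0,0.5],
  ],
)

```text
time: 11.18
position: [0.5517, 0.0999, 0.0417]
tool_rot: [0.284, -3.128, -0.0]
ft_force: [0.8, -0.4, -1.3]
grip_width: 0.733
grip_force: 15.0
```

Emit:
step_arm(
  targets=[
    [0,0,-0.15,0,0,0,0.5],
    [0,0,-0.15,0,0,0,0.5],
    [0,0,-0.1,0,0,0,0.5],
    [0,0,0,0,0,0,0.5],
    [0,0,0,0,0,0,0.5],
  ],
)

```text
time: 11.6
position: [0.5519, 0.1, 0.038]
tool_rot: [0.285, -3.129, -0.0]
ft_force: [0.4, -0.0, -1.1]
grip_width: 0.736
grip_force: 15.0
```

No contact yet, and the lip is already below the rim. Continuing to seat.

Emit:
step_arm(
  targets=[
    [0,0,-0.1,0,0,0,0.5],
    [0,0,-0.1,0,0,0,0.5],
    [0,0,-0.1,0,0,0,0.5],
    [0,0,0,0,0,0,0.5],
    [0,0,0,0,0,0,0.5],
  ],
)

```text
time: 12.02
position: [0.5519, 0.1, 0.035]
tool_rot: [0.284, -3.129, -0.0]
ft_force: [0.1, 0.7, -2.2]
grip_width: 0.732
grip_force: 15.0
```

Emit:
step_arm(
  targets=[
    [0,0,-0.05,0,0,0,0.5],
    [0,0,-0.05,0,0,0,0.5],
    [0,0,0,0,0,0,0.5],
    [0,0,0,0,0,0,0.5],
    [0,0,0,0,0,0,0.5],
  ],
)

```text
time: 12.43
position: [0.552, 0.1, 0.0341]
tool_rot: [-0.285, 3.128, 0.0]
ft_force: [-0.0, 0.0, -0.8]
grip_width: 0.731
grip_force: 15.0
```

Emit:
step_arm(
  targets=[
    [0,0,-0.05,0,0,0,0.5],
    [0,0,-0.05,0,0,0,0.5],
    [0,0,0,0,0,0,0.5],
    [0,0,0,0,0,0,0.5],
    [0,0,0,0,0,0,0.5],
  ],
)

```text
time: 12.85
position: [0.5521, 0.1, 0.0341]
tool_rot: [-0.284, 3.129, -0.001]
ft_force: [-3.3, -0.7, 6.1]
grip_width: 0.733
grip_force: 15.0
```

Upward contact force appears at TCP z = 0.0341 m, the predicted seated height. Letting go.

Emit:
step_arm(
  targets=[
    [0,0,0,0,0,0,0.75],
    [0,0,0,0,0,0,0.8],
    [0,0,0,0,0,0,0.85],
    [0,0,0,0,0,0,0.9],
    [0,0,0,0,0,0,0.95],
  ],
)

```text
time: 13.27
position: [0.5519, 0.1, 0.0329]
tool_rot: [0.284, -3.129, -0.0]
ft_force: [-0.6, -0.4, 0.2]
grip_width: 0.902
grip_force: 0.0
```

Emit:
step_arm(
  targets=[
    [0,0,0,0,0,0,1],
    [0,0,0,0,0,0,1],
    [0,0,0,0,0,0,1],
    [0,0,0,0,0,0,1],
    [0,0,0,0,0,0,1],
  ],
)

```text
time: 13.68
position: [0.5519, 0.1, 0.033]
tool_rot: [-0.284, 3.129, 0.0]
ft_force: [-0.5, -0.0, -0.1]
grip_width: 1.0
grip_force: 0.0
```

Run:
```python
from h import *
im,d=grab('scene','scene4');s=ctrl.get_state();print(s['position'],s['ft_force'],s['grip_force'])
P=cloud('scene',d)
a=np.radians(10.4);x=np.array([np.cos(a),np.sin(a)]);y=np.array([-np.sin(a),np.cos(a)])
c=np.array([.552,.1]);u=(P[...,:2]-c)@x*1e3;v=(P[...,:2]-c)@y*1e3;z=P[...,2]*1e3
for n,m in(('cover top',(abs(u)<45)&(abs(v)<22)&(z>70)&(z<95)),('ledge',(u<-50.5)&(u>-54.5)&(abs(v)<25)&(z>45)&(z<70))):
    print(n,m.sum(),np.percentile(z[m],[10,50,90]).round(1) if m.any() else '')
cv2.imwrite('pics/c4.png',cv2.resize(im[110:240,200:350,::-1],(690,598),interpolation=cv2.INTER_CUBIC))
```

```text
[0.55194794 0.09995996 0.03305916] [ 0.67184597  0.13116364 -0.48564121] 0.0
cover top 90 [84.3 85.4 86.7]
ledge 28 [49.9 53.1 54.4]
```

View pics/c4.png

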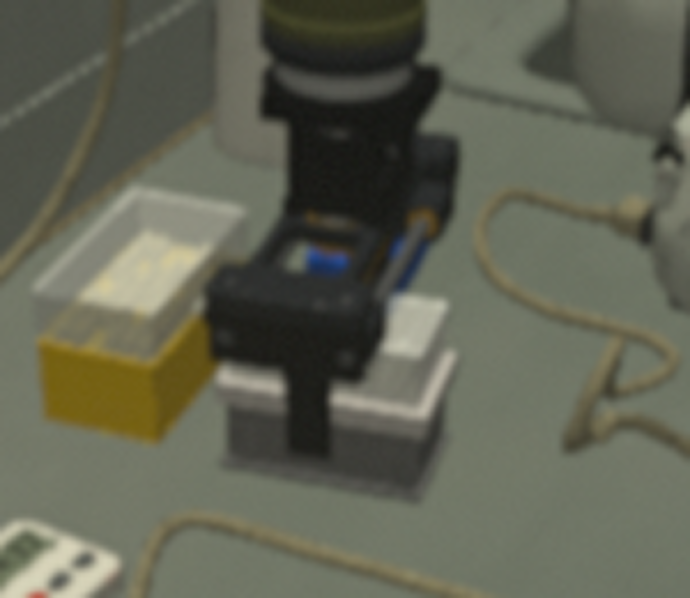

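The deck is home on the rack with the cover on it: lip over the rim at crop (330,395), cover top at the same depth bias as before. Fingers are free. Raising 2.6 cm to cover-grip height (grasp 0.078 m).

Emit:
step_arm(
  targets=[
    [0,0,0.6,0,0,0,1],
    [0,0,0.8,0,0,0,1],
    [0,0,0.8,0,0,0,1],
    [0,0,0.4,0,0,0,1],
    [0,0,0,0,0,0,1],
  ],
)

```text
time: 14.15
position: [0.5531, 0.1002, 0.0608]
tool_rot: [-0.284, 3.126, -0.0]
ft_force: [0.5, -0.1, 1.3]
grip_width: 1.002
grip_force: 0.0
```

Emit:
step_arm(
  targets=[
    [0,0,0,0,0,0,1],
    [0,0,0,0,0,0,1],
    [0,0,0,0,0,0,1],
    [0,0,0,0,0,0,1],
    [0,0,0,0,0,0,1],
  ],
)

```text
time: 14.57
position: [0.5517, 0.0999, 0.0587]
tool_rot: [0.284, -3.128, -0.0]
ft_force: [-0.2, 0.3, 0.1]
grip_width: 0.999
grip_force: 0.0
```

Emit:
step_arm(
  targets=[
    [0,0,0.05,0,0,0,0.85],
    [0,0,0,0,0,0,0.75],
    [0,0,0,0,0,0,0.7],
    [0,0,0,0,0,0,0.66],
    [0,0,0,0,0,0,0.63],
  ],
  force=8,
)

```text
time: 14.98
position: [0.552, 0.1, 0.0596]
tool_rot: [-0.284, 3.129, 0.0]
ft_force: [-0.2, -0.2, 0.5]
grip_width: 0.709
grip_force: 0.0
```

Emit:
step_arm(
  targets=[
    [0,0,0,0,0,0,0.6],
    [0,0,0,0,0,0,0.5],
    [0,0,0,0,0,0,0.45],
    [0,0,0,0,0,0,0.45],
    [0,0,0,0,0,0,0.45],
  ],
)

```text
time: 15.4
position: [0.5519, 0.1, 0.0596]
tool_rot: [-0.284, 3.129, 0.0]
ft_force: [-0.9, -0.0, 0.1]
grip_width: 0.62
grip_force: 8.0
```

Gripped at 0.62 × 87 = 54 mm, which is the cover. Lifting straight up, slowly at first.

Emit:
step_arm(
  targets=[
    [0,0,0.1,0,0,0,0.45],
    [0,0,0.15,0,0,0,0.45],
    [0,0,0.2,0,0,0,0.45],
    [0,0,0.3,0,0,0,0.45],
    [0,0,0.4,0,0,0,0.45],
  ],
)

```text
time: 15.82
position: [0.5518, 0.1, 0.0712]
tool_rot: [0.285, -3.128, -0.0]
ft_force: [-0.3, -0.7, 0.6]
grip_width: 0.619
grip_force: 8.0
```

Emit:
step_arm(
  targets=[
    [0,0,0.6,0,0,0,0.45],
    [0,0,0.9,0,0,0,0.45],
    [0,0,1,0,0,0,0.45],
    [0,0,1,0,0,0,0.45],
    [0,0,1,0,0,0,0.45],
  ],
)

```text
time: 16.23
position: [0.5522, 0.1001, 0.1175]
tool_rot: [-0.284, 3.128, 0.0]
ft_force: [0.2, 0.6, -0.6]
grip_width: 0.622
grip_force: 8.0
```

Emit:
step_arm(
  targets=[
    [0,0,1,0,0,0,0.45],
    [0,0,1,0,0,0,0.45],
    [0,0,0.6,0,0,0,0.45],
    [0,0,0.3,0,0,0,0.45],
    [0,0,0,0,0,0,0.45],
  ],
)

```text
time: 16.65
position: [0.5524, 0.1, 0.1459]
tool_rot: [-0.284, 3.127, -0.0]
ft_force: [-0.2, 0.0, -1.3]
grip_width: 0.62
grip_force: 8.0
```

Emit:
step_arm(
  targets=[
    [0,0,0,0,0,0,0.45],
    [0,0,0,0,0,0,0.45],
    [0,0,0,0,0,0,0.45],
    [0,0,0,0,0,0,0.45],
    [0,0,0,0,0,0,0.45],
  ],
)

```text
time: 17.07
position: [0.5517, 0.1, 0.1447]
tool_rot: [0.284, -3.128, -0.0]
ft_force: [-0.6, -0.3, -0.8]
grip_width: 0.616
grip_force: 8.0
```

Run:
```python
from h import *
im,d=grab('scene','scene5');s=ctrl.get_state();print(s['position'],s['ft_force'],s['grip_force'],s['grip_width'])
P=cloud('scene',d)
a=np.radians(10.4);x=np.array([np.cos(a),np.sin(a)]);y=np.array([-np.sin(a),np.cos(a)])
c=np.array([.552,.1]);u=(P[...,:2]-c)@x*1e3;v=(P[...,:2]-c)@y*1e3;z=P[...,2]*1e3
for u0,u1 in((-54,-40),(-40,-20),(-20,0),(0,20),(20,40)):
    m=(u>u0)&(u<u1)&(v>20)&(v<31)&(z>40)&(z<72); print(u0,m.sum(),np.percentile(z[m],[20,50,80]).round(1) if m.any() else '')
cv2.imwrite('pics/c5.png',cv2.resize(im[100:240,190:350,::-1],(680,595),interpolation=cv2.INTER_CUBIC))
```

```text
[0.55179101 0.09999695 0.14481394] [ 0.19994246 -0.46711955 -0.68839338] 7.9999789071734995 0.6184510702395862
-54 25 [50.4 53.3 54.7]
-40 54 [50.8 53.8 58.3]
-20 49 [51.3 54.3 58.4]
0 50 [51.3 54.  57.2]
20 53 [50.4 53.5 57.6]
```

View pics/c5.png

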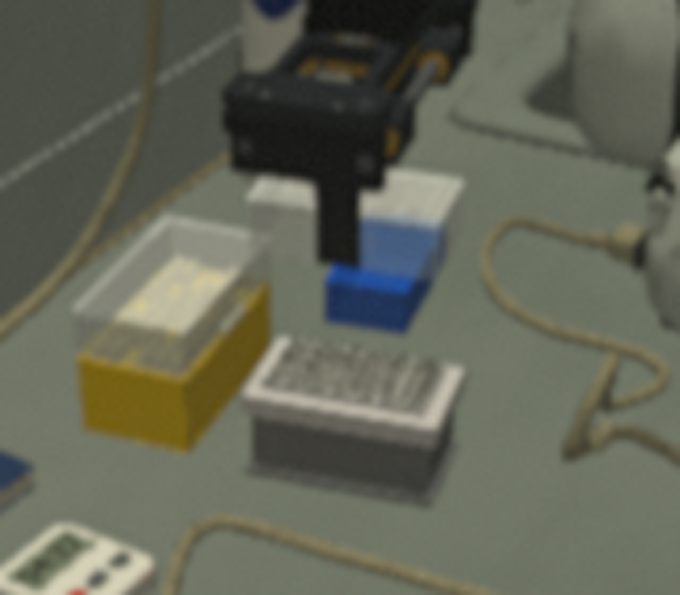

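The deck sits level on the rack at crop (355,385), and the clear cover is in the fingers at (355,215), about 85 mm above it. Handing in.

```bash
python3 -c "
from bench import ctrl
print(ctrl.close_job())"
```

```text
the job is handed in; nothing more can be done
None
```

I handed the job in at about 17 s on the robot's clock, with the deck seated level on the rack and the clear cover held about 85 mm above it; no verdict was returned.

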